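Sort wiring parts into the sample trays

ROBOT

A 6-joint arm with a two-finger parallel gripper is mounted at the origin on the work surface. World frame = base frame: x ahead of the robot, y to its left, z up, the work surface at z = 0. Lengths are in m, angles in rad, forces in N, time in s.
With the tool pointing down it reaches from about 0.4 to 0.825 m from the base axis. Payload 7 kg.
Tool frame: the origin (TCP) lies midway between the tips of the shut fingers; the grasp point (between the pads) lies 19 mm behind it; z points along the fingers, y is the line along which they close (so a half turn about z gives the same grasp; the last joint's range is limited). The gripper opens to 88 mm and grips with 3 to 60 N. Pads are 19 mm wide; open, the fingers measure 130 mm over their backs; the gripper's body (78 mm by 193 mm) begins 47 mm behind the grasp point.
Start: joints at [1.463, 0.359, 0.012, 0, -1.224, -0.288], TCP at [0.26, 0.623, 0.227] pointing down, gripper open.
Joint ranges: [-3.07, 3.07], [-1.43, 2.12], [-1.02, 1.25], [-3.03, 1.67], [-3.05, -0], [-3.03, 3.03]. Speed limits (rad/s): [2.39, 2.39, 3.01, 3.14, 3.14, 3.14].

INTERFACE

Orientations are given as [roll, pitch, yaw] about the fixed x, y, z axes, in that order (R = Rz(yaw) Ry(pitch) Rx(roll)).
In Python, from station import telemetry, eyes, ticket, recognise, trace gives the robot as it stands. The module is installed in compiled form; this text tells all that it offers.
- The arm moves only by the tool servo_tool, never from a script. Its argument "series" is a list that holds one entry, the list of rows, each a list of 4 numbers: the shift along the tool's x, y, z in mm, then the turn about the tool's z in rad. In form: [[[x, y, z, roll], ...]]. A call has exactly 10 rows; each row shifts and turns the commanded pose from where the row before left it, along the tool's axes as they then stand; what a row does not reach is not made up. A row lasts 1/12 s, in which the tool goes at most 41.7 mm and 7.16 degrees, less where a joint would pass 70% of its speed; a pose out of reach is approached as far as the arm can. A call is refused whole if a number of a shift passes 41.7 or a number of a turn 0.125, either way. A call with a gripper value outside its range is refused whole. "claw" is the gripper's target within -1 to 1 (shut at 1, half-way at 0, fully open at -1), set as the call begins (left out, the last holds). The fingers move at their own pace and stop on an object; "grip_force" is the grip in N (left out, the last holds). Time passes only in rows, so rows that do not move let the fingers close, or fill a call up. It gives the time, the measured TCP pose, the force, the opening and the grip force at its end, in the units of the state.
- telemetry.get_state(): the state, without advancing time (a new reading comes with each control period).
- eyes.grab_frame(name): name is "scene" or "top" or "wrist"; returns the picture (384x512x3 uint8, red, green, blue); there is no depth.
- eyes.calibration(name): a dict with "mtx" (3x3 intrinsics, pixels), "rvec" (rotation vector, rad) and "tvec" (3), from world to camera coordinates, as OpenCV has them. Camera axes: x right, y down, z forward; pixel columns grow to the right and rows downward; lengths in m; the calibration is good to about 2 mm. A picture is of the moment at which its call begins: read the wrist's pose just before it. calibration takes no time and is no camera call; for the wrist camera it gives the pose at the moment of the call.
- ticket.job_done(): hands the job in; it is judged then, once.
Trained networks look in the newest picture that a camera, given by its name, has taken for a name from the list of things; names that differ only in an ending like _2 or _b are one class to them, and where a whole thing is asked for, a point or a joint stands for the part that bears it (a point fixed in the world has none). Each returns a list of dicts, best first, with "conf" (0 to 1); they miss things now and then, are a little off and sometimes report something else, mostly with a low value. They report only what shows in the picture. A call takes as long as a camera call.
- recognise(camera, name): "position" ([x, y, z] in m, in world coordinates, good to about 4 mm: the middle of the surface that is visible of it).
- trace(camera, name): "mask" (384x512 bool, what is visible of it).
The state is a dict: "t": time; "q": joint angles; "qd": joint speeds; "joint_efforts": joint torques, N m; "eef_pos": TCP position; "ee_rot": TCP orientation; "force": force on the tool from outside, world axes, zero at the start; "moment": the same for the moment, N m; "width": finger opening in m; "gripper_force": force on a finger pad.
Only numpy, scipy, OpenCV 4.12 (cv2) and the standard library are available. Lean on these libraries where they do the work, as an engineer would, in place of code of your own. Each camera call takes 0.05 s, during which the arm holds its last target. There are 200 camera calls.

TASK

Clear the mixed parts off the bench: put each of the two single-width circuit breakers, the one double-width breaker and the two conduit couplings into the tray whose fixed sample shows the same part. Set each one down, do not drop it, so that it stands on the tray floor the same way up as it stands now, and let it go; leave the screwdriver and the junction box where they are.

Things in the scene. Friction and masses are not known exactly. Their poses are not given: they have to be found in the camera images.
- breaker_a: Light grey-white single-pole circuit breaker standing on its back, black toggle up: 84 mm long (x), 18 mm wide (y), 46 mm high with a nose in the middle (45 mm long, full width) up to 66 mm, toggle to 74 mm. Flat parallel sides: grip across the width at mid-length. About 120 g. Origin at the centre of its underside, z up.
- breaker_b: Light grey-white single-pole circuit breaker standing on its back, black toggle up: 84 mm long (x), 18 mm wide (y), 46 mm high with a nose in the middle (45 mm long, full width) up to 66 mm, toggle to 74 mm. Flat parallel sides: grip across the width at mid-length. About 120 g. Origin at the centre of its underside, z up.
- double_breaker: Light grey-white two-pole circuit breaker standing on its back, black toggle up: 84 mm long (x), 36 mm wide (y), 46 mm high with a nose in the middle (45 mm long, full width) up to 66 mm, toggle to 74 mm. Flat parallel sides: grip across the width at mid-length. About 230 g. Origin at the centre of its underside, z up.
- coupling_a: Light grey plastic conduit coupling, a plain tube standing on end: 34 mm outside diameter, 26 mm bore, 60 mm high, about 30 g. Origin at the centre of its lower end; z along the tube's axis, up.
- coupling_b: Light grey plastic conduit coupling, a plain tube standing on end: 34 mm outside diameter, 26 mm bore, 60 mm high, about 30 g. Origin at the centre of its lower end; z along the tube's axis, up. Same as coupling_a.
- tray_single: Dark grey fixed open tray, 118 (x) x 158 (y) x 20 mm high, walls and floor 4 mm thick. Origin under the centre of the open compartment; x points away from the robot to a ledge outside the far wall (8 mm high, 50 mm deep, 84 mm from origin) with a fixed sample single-pole breaker (18 mm wide, length along y), top 82 mm above the bench: what belongs here. Trays differ only in sample; order changes.
- tray_double: Dark grey fixed open tray, 118 (x) x 158 (y) x 20 mm high, walls and floor 4 mm thick. Origin under the centre of the open compartment; x points away from the robot to a ledge outside the far wall (8 mm high, 50 mm deep, 84 mm from origin) with a fixed sample two-pole breaker (36 mm wide, length along y), top 82 mm above the bench: what belongs here. Trays differ only in sample; order changes.
- tray_coupling: Dark grey fixed open tray, 118 (x) x 158 (y) x 20 mm high, walls and floor 4 mm thick. Origin under the centre of the open compartment; x points away from the robot to a ledge outside the far wall (8 mm high, 50 mm deep, 84 mm from origin) with a fixed sample coupling on end, top 68 mm above the bench: what belongs here. Trays differ only in sample; order changes.
- screwdriver: Bystander: screwdriver with an orange handle, 190 mm long, lying at the left of the work. Leave it alone.
- junction_box: Bystander: white junction box with a grey cover, 85 x 85 x 48 mm, at the right of the work. Leave it alone.

How it is judged:
By the outcome, as a careful person would: the job done as asked, in the order asked, and still so for the second after the job is handed in, with the robot touching nothing.
It also fails if it takes over 128 s, if anything falls off the work surface, if the arm or the gripper's body presses on something with over 40 N, if the wrist force passes 120 N, or if a joint passes its speed limit or range.

## Working session

There is one attempt and no reset: what is moved stays moved. The work goes in short steps, Python scripts to look and compute and a tool call to move; the robot and the scene stay as the last step left them, time stands still between calls to the robot, and variables do not carry over. Pictures are saved under pics/ and viewed, at most 14 in all, crops included, and the job is handed in when it is done.

Besides the shell and the picture viewer there is one more tool, called after "Emit:" as name(argument=value, ...) on one line, values as JSON. servo_tool: Moves the arm, as the interface text tells. Its arguments: {"type":"object","properties":{"series":{"type":"array"},"claw":{"type":"number"},"grip_force":{"type":"number"}},"required":["series"]}

```bash
mkdir -p pics; python3 - <<'E'
from station import telemetry, eyes, recognise
import cv2,numpy as np
s=telemetry.get_state();print({k:np.round(v,3).tolist() for k,v in s.items()})
for c in("top","scene"):
    im=eyes.grab_frame(c);cv2.imwrite(f"pics/{c}0.png",im[:,:,::-1])
    k=eyes.calibration(c);print(c,np.round(k['mtx'],1).tolist(),(-cv2.Rodrigues(k['rvec'])[0].T@k['tvec'].reshape(3)).round(3))
for n in("breaker_a","double_breaker","coupling_a","tray_single","tray_double","tray_coupling"):
    print(n,[(np.round(d['position'],3).tolist(),round(d['conf'],2)) for d in recognise("top",n)])
E
```

```text
{'t': 0.0, 'q': [1.463, 0.359, 0.011, -0.0, -1.224, -0.288], 'qd': [-0.001, -0.0, -0.001, 0.001, -0.0, -0.001], 'joint_efforts': [-0.001, -58.274, 29.304, 6.997, 0.007, -0.0], 'eef_pos': [0.26, 0.622, 0.226], 'ee_rot': [3.14, -0.0, -0.396], 'force': [-0.198, 0.373, 0.275], 'moment': [-0.03, 0.002, -0.039], 'gripper_force': 0.0, 'width': 0.088}
top [[464.4, 0.0, 257.8], [0.0, 464.4, 196.3], [0.0, 0.0, 1.0]] [ 0.236 -0.02   1.565]
scene [[430.8, 0.0, 264.1], [0.0, 430.8, 194.6], [0.0, 0.0, 1.0]] [1.317 0.47  0.825]
breaker_a [([0.417, 0.264, 0.043], 0.75), ([0.468, -0.269, 0.047], 0.46)]
double_breaker [([0.457, -0.123, 0.065], 0.69), ([0.57, 0.444, 0.018], 0.32)]
coupling_a [([0.439, 0.128, 0.049], 0.64), ([0.457, -0.124, 0.064], 0.33), ([0.647, 0.006, 0.006], 0.17)]
tray_single [([0.625, 0.219, 0.004], 0.96)]
tray_double [([0.631, -0.22, 0.007], 0.98)]
tray_coupling [([0.643, 0.007, 0.003], 0.83)]
```

View pics/top0.png

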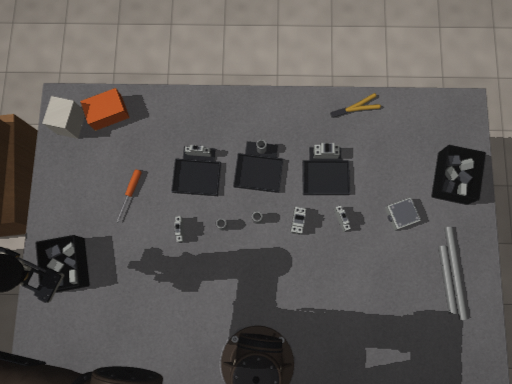

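View pics/scene0.png

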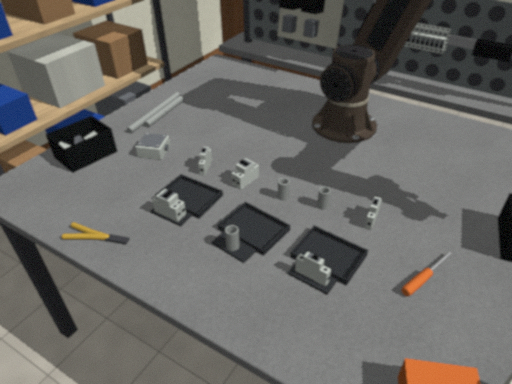

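The top view shows the trays at (197,177), (260,172) and (326,177). Their samples are single, coupling and double, which agrees with the networks. The parts are breakers at (178,229) and (344,218), couplings at (221,223) and (257,216), and the double at (299,220). Next I'll fit models to the masks.

```bash
cat > h.py <<'E'
from station import telemetry, eyes, recognise, trace
import cv2,numpy as np
from scipy.optimize import minimize
def box(l,w,h,z0=0,cx=0): return np.array([[cx+a*l/2,b*w/2,z] for a in(-1,1) for b in(-1,1) for z in(z0,h)])
def cyl(d,h): return np.array([[d/2*np.cos(t),d/2*np.sin(t),z] for t in np.linspace(0,6.28,24) for z in(0,h)])
M={'single':[box(.084,.018,.046),box(.045,.018,.066)],'double':[box(.084,.036,.046),box(.045,.036,.066)],
   'coupling':[cyl(.034,.060)],'tray':[box(.118,.158,.020)]}
def proj(P,k): return cv2.projectPoints(P.astype(float),np.array(k['rvec'],float),np.array(k['tvec'],float),np.array(k['mtx'],float),None)[0].reshape(-1,2)
def sil(m,p,k,S=4):
    im=np.zeros((384*S,512*S),np.uint8);c,s=np.cos(p[2]),np.sin(p[2])
    for B in M[m]:
        W=np.c_[p[0]+c*B[:,0]-s*B[:,1],p[1]+s*B[:,0]+c*B[:,1],B[:,2]]
        q=cv2.convexHull(((proj(W,k)+.5)*S).astype(np.float32)); cv2.fillConvexPoly(im,np.round(q).astype(np.int32),1)
    return cv2.resize(im.astype(np.float32),(512,384),interpolation=cv2.INTER_AREA)
def fit(m,masks,x,y,ths=np.arange(0,np.pi,np.pi/8)):
    """masks: list of (mask, calib)"""
    def f(p): 
        e=0
        for a,k in masks:
            s=sil(m,p,k);e+=1-np.minimum(a,s).sum()/np.maximum(a,s).sum()
        return e/len(masks)
    t0=sorted(ths,key=lambda t:f([x,y,t]))[:2]
    r=min((minimize(f,[x,y,t],method='Nelder-Mead',options=dict(initial_simplex=np.array([x,y,t])+np.array([[0,0,0],[.008,0,0],[0,.008,0],[0,0,.2]]),xatol=1e-4,fatol=1e-4,maxiter=120)) for t in t0),key=lambda r:r.fun)
    return r.x.round(4),round(r.fun,3)
E
python3 - <<'E'
from h import *
out={}
for c in("top","scene"):
    eyes.grab_frame(c)
    for n in("breaker_a","double_breaker","coupling_a","tray_single","tray_double","tray_coupling"):
        r=trace(c,n)
        for i,d in enumerate(r):
            ys,xs=np.nonzero(d['mask']);out[f"{c}.{n}.{i}"]=d['mask']
            print(c,n,i,round(d['conf'],2),d['mask'].sum(),xs.mean().round(1),ys.mean().round(1))
np.savez_compressed("m.npz",**out)
E
```

```text
top breaker_a 0 0.72 213 178.8 229.3
top breaker_a 1 0.51 220 341.5 218.1
top double_breaker 0 0.82 292 297.6 220.8
top tray_single 0 0.65 2071 196.0 172.1
top tray_double 0 0.64 2147 325.2 171.3
top tray_double 1 0.4 1973 258.3 167.4
top tray_coupling 0 0.63 1995 258.5 167.6
scene breaker_a 0 0.86 292 204.7 159.4
scene breaker_a 1 0.85 253 372.9 212.5
scene double_breaker 0 0.82 543 245.4 172.6
scene double_breaker 1 0.58 215 283.7 188.1
scene coupling_a 0 0.54 245 323.7 197.9
scene coupling_a 1 0.51 269 283.7 188.2
scene tray_single 0 0.76 3417 325.5 259.5
scene tray_double 0 0.65 2312 184.7 199.4
scene tray_coupling 0 0.74 555 244.6 173.0
```

```bash
python3 - <<'E'
from h import *
m=np.load("m.npz");T,S=eyes.calibration("top"),eyes.calibration("scene")
for lab,mod,tm,sm,x,y in[("brk+y","single","top.breaker_a.0","scene.breaker_a.1",.42,.264),("brk-y","single","top.breaker_a.1","scene.breaker_a.0",.46,-.27),
 ("dbl","double","top.double_breaker.0","scene.double_breaker.0",.457,-.123),("cplL","coupling",None,"scene.coupling_a.0",.439,.128),("cplM","coupling",None,"scene.coupling_a.1",.46,.006)]:
    ms=[(m[sm].astype(np.float32),S)]
    if tm: ms.append((m[tm].astype(np.float32),T)); print(lab,"top only",fit(mod,ms[1:],x,y))
    print(lab,fit(mod,ms,x,y))
im=cv2.imread("pics/top0.png")[135:255,160:370];cv2.imwrite("pics/crop.png",cv2.resize(im,None,fx=3.8,fy=3.8,interpolation=cv2.INTER_CUBIC))
E
```

```text
brk+y top only (array([0.4219, 0.2701, 0.1122]), np.float64(0.083))
brk+y (array([0.4224, 0.2679, 0.1188]), np.float64(0.159))
brk-y top only (array([ 0.4674, -0.2718,  0.3623]), np.float64(0.094))
brk-y (array([ 0.4684, -0.2727,  0.3889]), np.float64(0.135))
dbl top only (array([ 0.458 , -0.1253, -0.1716]), np.float64(0.092))
dbl (array([ 0.4571, -0.1259,  2.9646]), np.float64(0.113))
cplL (array([0.4411, 0.1263, 1.6558]), np.float64(0.106))
cplM (array([0.4633, 0.0083, 2.6464]), np.float64(0.072))
```

View pics/crop.png

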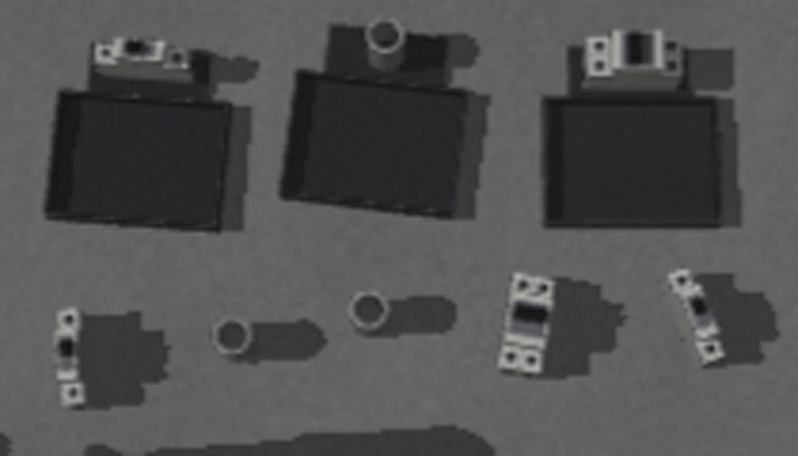

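The crop shows the rim corners of all three trays clearly, for example the single at (60,90), (232,103), (221,231) and (45,217). The part tilts match the fits. I'll convert the tray corners to world coordinates and work out the first move.

```bash
cat >> h.py <<'E'
def ray(uv,k,z):
    R=cv2.Rodrigues(np.array(k['rvec'],float))[0];t=np.array(k['tvec'],float).reshape(3);C=-R.T@t
    d=R.T@np.linalg.inv(k['mtx'])@np.array([uv[0],uv[1],1.]);return C+d*(z-C[2])/d[2]
def go(x,y,z,yaw,s=None):
    """shift in present tool axes (mm) and tool-z turn to reach target; assumes tool down"""
    s=s or telemetry.get_state();p=s['eef_pos'];w=s['ee_rot'][2]
    d=(np.array([x,y,z])-p)*1000;c,n=np.cos(w),np.sin(w)
    tx=c*d[0]+n*d[1];ty=n*d[0]-c*d[1];turn=-((yaw-w+np.pi/2)%np.pi-np.pi/2)
    print("shift",np.round([tx,ty,-d[2]],1),"turn",round(turn,3),"t",round(s['t'],2),"w",round(s['width'],4),"z",round(p[2],4),"yaw",round(w,3))
E
python3 - <<'E'
from h import *
T=eyes.calibration("top")
for n,c in dict(single=[(60,90),(232,103),(221,231),(45,217)],coup=[(298,70),(467,92),(453,218),(281,198)],double=[(543,97),(720,97),(720,227),(545,227)]).items():
    P=np.array([ray((160+(u+.5)/3.8-.5,135+(v+.5)/3.8-.5),T,.02)[:2] for u,v in c]);a=P[0]-P[1]
    print(n,P.mean(0).round(3),"len",np.round([np.linalg.norm(a),np.linalg.norm(P[0]-P[3])],3),"yaw",round(np.arctan2(-a[0],a[1]),3))
go(.422,.268,.15,.115)
E
```

```text
single [0.604 0.22 ] len [0.157 0.118] yaw -0.062
coup [0.622 0.009] len [0.155 0.12 ] yaw -0.119
double [ 0.609 -0.223] len [0.16 0.12] yaw 0.015
shift [286.  265.   76.6] turn -0.511 t 1.1 w 0.0875 z 0.2266 yaw -0.396
```

Emit:
servo_tool(series=[[[28.6,26.5,5,0],[28.6,26.5,5,0],[28.6,26.5,5,0],[28.6,26.5,5,0],[28.6,26.5,5,0],[28.6,26.5,5,0],[28.6,26.5,5,0],[28.6,26.5,5,0],[28.6,26.5,5,0],[28.6,26.5,5,0]]], claw=-1, grip_force=20)

```text
t: 1.93
eef_pos: [0.4224, 0.2663, 0.1768]
ee_rot: [-3.141, -0.0, -0.395]
force: [0.2, 0.1, 1.0]
width: 0.0878
gripper_force: 0.0
```

Emit:
servo_tool(series=[[[0,0,5,-0.102],[0,0,5,-0.102],[0,0,5,-0.102],[0,0,5,-0.102],[0,0,6,-0.103],[0,0,0,0],[0,0,0,0],[0,0,0,0],[0,0,0,0],[0,0,0,0]]])

```text
t: 2.77
eef_pos: [0.4221, 0.2682, 0.1509]
ee_rot: [-3.141, -0.0, 0.114]
force: [0.5, -0.7, 0.3]
width: 0.0878
gripper_force: 0.0
```

```bash
python3 - <<'E'
from h import *
go(.422,.268,.03,.115)
k=eyes.calibration("wrist");im=eyes.grab_frame("wrist")
r=trace("wrist","breaker_a");print([(round(d['conf'],2),d['mask'].sum()) for d in r])
for d in r[:2]: print(fit("single",[(d['mask'].astype(np.float32),k)],.422,.268,[0.,.1,.2]))
for d in r[:1]: im[d['mask']]=im[d['mask']]//2+np.array([100,0,0],np.uint8)
cv2.imwrite("pics/w1.png",im[:,:,::-1])
E
```

```text
shift [-1.000e-01  2.000e-01  1.209e+02] turn -0.001 t 2.77 w 0.0878 z 0.1509 yaw 0.114
[(0.92, np.int64(2021)), (0.5, np.int64(2325))]
(array([0.4239, 0.2671, 0.0979]), np.float64(0.041))
(array([0.422, 0.268, 0.   ]), np.float64(1.0))
```

View pics/w1.png

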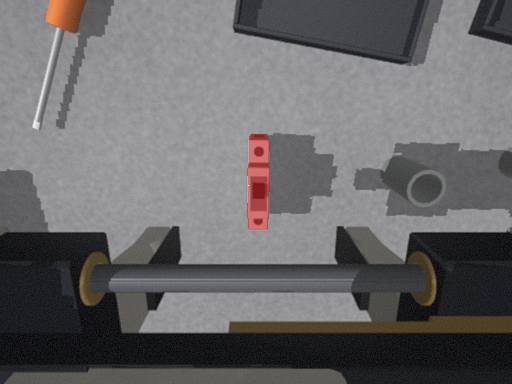

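Emit:
servo_tool(series=[[[1,1,30,0.016],[0,0,30,0],[0,0,30,0],[0,0,25,0],[0,0,6,0],[0,0,0,0],[0,0,0,0],[0,0,0,0],[0,0,0,0],[0,0,0,0]]])

```text
t: 3.7
eef_pos: [0.4237, 0.2679, 0.0309]
ee_rot: [-3.14, -0.002, 0.099]
force: [-0.3, 0.1, 0.0]
width: 0.0879
gripper_force: 0.0
```

Emit:
servo_tool(series=[[[0,0,0,0],[0,0,0,0],[0,0,0,0],[0,0,0,0],[0,0,0,0],[0,0,0,0],[0,0,0,0],[0,0,0,0],[0,0,0,0],[0,0,0,0]]], claw=1)

```text
t: 4.53
eef_pos: [0.4231, 0.2671, 0.0295]
ee_rot: [3.142, 0.0, 0.099]
force: [0.1, -0.5, 0.5]
width: 0.0264
gripper_force: 0.0
```

```bash
python3 - <<'E'
from h import *
c,s=np.cos(-.062),np.sin(-.062)
for o in(.037,-.037): print(np.round([.604-s*o,.220+c*o],4))
go(.606,.257,.10,-.062);print(telemetry.get_state()['gripper_force'])
E
```

```text
[0.6063 0.2569]
[0.6017 0.1831]
shift [181.   28.2 -70.5] turn 0.161 t 4.53 w 0.0264 z 0.0295 yaw 0.099
0.0
```

Emit:
servo_tool(series=[[[0,0,0,0],[0,0,0,0],[0,0,0,0],[0,0,0,0],[0,0,-10,0],[0,0,-15,0],[0,0,-20,0],[0,0,-20,0],[0,0,-5,0],[0,0,0,0]]])

```text
t: 5.37
eef_pos: [0.4237, 0.2679, 0.101]
ee_rot: [-3.139, -0.002, 0.099]
force: [-0.3, 0.6, -1.5]
width: 0.0182
gripper_force: 20.0
```

Emit:
servo_tool(series=[[[15,2,0,0],[26,4,0,0],[30,5,0,0],[30,5,0,0],[30,5,0,0],[26,4,0,0],[16,2,0,0],[8,1,0,0.061],[0,0,0,0.1],[0,0,0,0]]])

```text
t: 6.2
eef_pos: [0.6056, 0.2563, 0.097]
ee_rot: [3.14, 0.003, -0.067]
force: [-0.1, -0.8, -1.8]
width: 0.0178
gripper_force: 20.0
```

```bash
python3 - <<'E'
from h import *
go(.606,.257,.034,-.062)
k=eyes.calibration("wrist");im=eyes.grab_frame("wrist")
cv2.imwrite("pics/w2.png",im[:,:,::-1])
E
```

```text
shift [ 0.4 -0.7 63. ] turn -0.005 t 6.2 w 0.0178 z 0.097 yaw -0.067
```

View pics/w2.png

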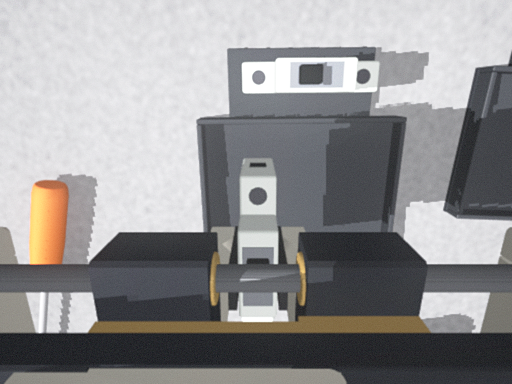

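Emit:
servo_tool(series=[[[0,0,25,0],[0,0,25,0],[0,0,10,0],[0,0,3,0],[0,0,1,0],[0,0,1,0],[0,0,0.5,0],[0,0,0,0],[0,0,0,0],[0,0,0,0]]])

```text
t: 7.08
eef_pos: [0.6063, 0.2574, 0.0348]
ee_rot: [-3.141, -0.001, -0.062]
force: [-0.4, -0.3, -1.5]
width: 0.0177
gripper_force: 20.0
```

Emit:
servo_tool(series=[[[0,0,0.4,0],[0,0,0.4,0],[0,0,0.4,0],[0,0,0,0],[0,0,0,0],[0,0,0,0],[0,0,0,0],[0,0,0,0],[0,0,0,0],[0,0,0,0]]])

```text
t: 7.92
eef_pos: [0.6061, 0.2573, 0.0335]
ee_rot: [-3.141, -0.0, -0.062]
force: [-2.7, -0.5, 5.0]
width: 0.0178
gripper_force: 20.0
```

Emit:
servo_tool(series=[[[0,0,0,0],[0,0,0,0],[0,0,0,0],[0,0,0,0],[0,0,0,0],[0,0,-15,0],[0,0,-25,0],[0,0,-30,0],[0,0,-30,0],[0,0,-17,0]]], claw=0)

```text
t: 8.75
eef_pos: [0.6072, 0.2577, 0.1535]
ee_rot: [-3.14, -0.003, -0.061]
force: [0.1, 0.9, 0.3]
width: 0.0438
gripper_force: 0.0
```

Emit:
servo_tool(series=[[[-4,20,0,0],[-7,37,0,0],[-7.9,39,0,0],[-7.5,39,0,0],[-7.5,39,0,0],[-7.5,39,0,0],[-7.5,39,0,0],[-7.5,39,0,0],[-7.5,39,0,0],[-7.5,39,0,0]]])

```text
t: 9.58
eef_pos: [0.5111, -0.1083, 0.1501]
ee_rot: [-3.141, -0.001, -0.061]
force: [0.6, -0.3, -0.2]
width: 0.0438
gripper_force: 0.0
```

Emit:
servo_tool(series=[[[-7.5,39,0,0],[-7.5,39,0,0],[-7.5,39,0,0],[-7.5,38,0,0],[-3,13,0,0],[0,0,0,-0.11],[0,0,0,-0.11],[0,0,0,-0.11],[0,0,0,-0.11],[0,0,0,0]]])

```text
t: 10.42
eef_pos: [0.4685, -0.2725, 0.1498]
ee_rot: [-3.142, 0.0, 0.383]
force: [0.4, -0.0, -0.3]
width: 0.0442
gripper_force: 0.0
```

```bash
cat > look.py <<'E'
from h import *
import sys
n,m,x,y,t=sys.argv[1],sys.argv[2],*map(float,sys.argv[3:6])
k=eyes.calibration("wrist");eyes.grab_frame("wrist")
r=trace("wrist",n)
b=min((fit(m,[(d['mask'].astype(np.float32),k)],x,y,[t-.1,t,t+.1]) for d in r),key=lambda b:b[1]);print(b)
if b[1]<.15: go(b[0][0],b[0][1],.03,b[0][2] if m!='coupling' else t)
E
python3 look.py breaker_b single .468 -.273 .38
```

```text
(array([ 0.4693, -0.2745,  0.3847]), np.float64(0.03))
shift [-1.000e-01  2.300e+00  1.199e+02] turn -0.01 t 10.52 w 0.0439 z 0.1499 yaw 0.374
```

Emit:
servo_tool(series=[[[0,2.3,25,0],[0,0,30,0],[0,0,30,0],[0,0,25,0],[0,0,8,0],[0,0,2.3,0],[0,0,0,0],[0,0,0,0],[0,0,0,0],[0,0,0,0]]])

```text
t: 11.35
eef_pos: [0.4704, -0.2747, 0.031]
ee_rot: [3.14, -0.002, 0.378]
force: [-0.7, -0.6, -0.2]
width: 0.0438
gripper_force: 0.0
```

Emit:
servo_tool(series=[[[0,0,0,0],[0,0,0,0],[0,0,0,0],[0,0,0,0],[0,0,0,0],[0,0,0,0],[0,0,-20,0],[0,0,-25,0],[0,0,-25,0],[0,0,-30,0]]], claw=1)

```text
t: 12.18
eef_pos: [0.4684, -0.2741, 0.1294]
ee_rot: [-3.14, 0.002, 0.378]
force: [0.4, -0.0, -1.8]
width: 0.0183
gripper_force: 20.0
```

```bash
python3 - <<'E'
from h import *
go(.602,.183,.13,-.062)
E
```

```text
shift [ 292.9 -375.6   -0.6] turn 0.44 t 12.18 w 0.0183 z 0.1294 yaw 0.378
```

Emit:
servo_tool(series=[[[12,-15.4,0,0],[24,-30.8,0,0],[24,-30.8,0,0],[24,-30.8,0,0],[24,-30.8,0,0],[24,-30.8,0,0],[24,-30.8,0,0],[24,-30.8,0,0],[24,-30.8,0,0],[24,-30.8,0,0]]])

```text
t: 13.02
eef_pos: [0.5732, 0.0836, 0.1294]
ee_rot: [-3.142, 0.0, 0.378]
force: [1.7, 0.4, -0.4]
width: 0.0178
gripper_force: 20.0
```

Emit:
servo_tool(series=[[[24,-30.8,0,0],[24,-30.8,0,0],[17,-21.4,0,0],[0,0,0,0.11],[0,0,0,0.11],[0,0,0,0.11],[0,0,0,0.11],[0,0,0,0],[0,0,0,0],[0,0,0,0]]])

```text
t: 13.85
eef_pos: [0.6029, 0.1826, 0.1293]
ee_rot: [3.141, 0.0, -0.058]
force: [0.7, 1.1, -1.7]
width: 0.0178
gripper_force: 20.0
```

```bash
python3 - <<'E'
from h import *
go(.602,.183,.034,-.062)
im=eyes.grab_frame("wrist")
cv2.imwrite("pics/w3.png",im[:,:,::-1])
E
```

```text
shift [-0.9 -0.3 95.3] turn 0.004 t 13.85 w 0.0178 z 0.1293 yaw -0.058
```

View pics/w3.png

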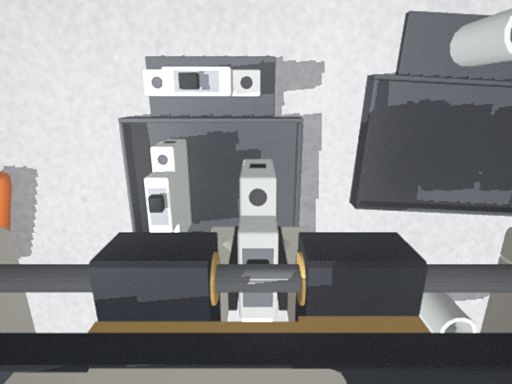

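The first breaker stands in the tray at about (165,190), and the second is held above free floor at (258,240). I'll lower it.

Emit:
servo_tool(series=[[[0,0,25,0],[0,0,30,0],[0,0,25,0],[0,0,10,0],[0,0,4,0],[0,0,1,0],[0,0,0.5,0],[0,0,0.5,0],[0,0,0.4,0],[0,0,0,0]]])

```text
t: 14.73
eef_pos: [0.6035, 0.183, 0.034]
ee_rot: [-3.141, -0.001, -0.062]
force: [-0.3, 0.2, -1.7]
width: 0.0179
gripper_force: 20.0
```

Emit:
servo_tool(series=[[[0,0,0.4,0],[0,0,0.4,0],[0,0,0,0],[0,0,0,0],[0,0,0,0],[0,0,0,0],[0,0,0,0],[0,0,0,0],[0,0,0,0],[0,0,0,0]]])

```text
t: 15.57
eef_pos: [0.6035, 0.183, 0.0336]
ee_rot: [-3.141, -0.001, -0.061]
force: [-1.8, -0.5, 6.4]
width: 0.0182
gripper_force: 20.0
```

Emit:
servo_tool(series=[[[0,0,0,0],[0,0,0,0],[0,0,0,0],[0,0,0,0],[0,0,0,0],[0,0,-15,0],[0,0,-25,0],[0,0,-30,0],[0,0,-30,0],[0,0,-17,0]]], claw=0)

```text
t: 16.4
eef_pos: [0.6043, 0.1832, 0.1529]
ee_rot: [-3.14, -0.003, -0.061]
force: [0.2, 0.2, -0.3]
width: 0.0434
gripper_force: 0.0
```

Emit:
servo_tool(series=[[[-7,17.5,0,0],[-14.5,36.2,0,0],[-14.5,36.2,0,0],[-14.5,36.2,0,0],[-14.5,36.2,0,0],[-14.5,36.2,0,0],[-14.5,36.2,0,0],[-14.5,36.2,0,0],[-14.5,36.2,0,0],[-4,10,0,0]]], claw=-0.5)

```text
t: 17.23
eef_pos: [0.4538, -0.1289, 0.1493]
ee_rot: [3.142, 0.001, -0.064]
force: [0.4, 0.4, -0.8]
width: 0.0661
gripper_force: 0.0
```

Emit:
servo_tool(series=[[[0,0,0,0.11],[0,0,0,0],[0,0,0,0],[0,0,0,0],[0,0,0,0],[0,0,0,0],[0,0,0,0],[0,0,0,0],[0,0,0,0],[0,0,0,0]]])

```text
t: 18.07
eef_pos: [0.4567, -0.1258, 0.1493]
ee_rot: [3.142, 0.0, -0.171]
force: [-0.6, 0.5, 0.2]
width: 0.0658
gripper_force: 0.0
```

```bash
python3 look.py double_breaker double .457 -.126 -.172
```

```text
(array([ 0.46  , -0.1282, -0.1639]), np.float64(0.019))
shift [  3.6   1.8 119.3] turn -0.008 t 18.17 w 0.0658 z 0.1493 yaw -0.172
```

Emit:
servo_tool(series=[[[3.5,1.8,25,-0.008],[0,0,30,0],[0,0,30,0],[0,0,25,0],[0,0,8,0],[0,0,1.8,0],[0,0,0,0],[0,0,0,0],[0,0,0,0],[0,0,0,0]]])

```text
t: 19.0
eef_pos: [0.4608, -0.1281, 0.0309]
ee_rot: [-3.141, -0.003, -0.164]
force: [1.1, 0.6, 0.4]
width: 0.0654
gripper_force: 0.0
```

Emit:
servo_tool(series=[[[0,0,0,0],[0,0,0,0],[0,0,0,0],[0,0,0,0],[0,0,0,0],[0,0,0,0],[0,0,0,0],[0,0,-20,0],[0,0,-25,0],[0,0,-25,0]]], claw=1, grip_force=30)

```text
t: 19.83
eef_pos: [0.4587, -0.1283, 0.0995]
ee_rot: [3.141, 0.003, -0.164]
force: [0.8, -0.0, -3.5]
width: 0.0359
gripper_force: 30.0
```

```bash
python3 - <<'E'
from h import *
go(.606,-.223,.10,.015)
E
```

```text
shift [160.8  69.3  -0.5] turn -0.179 t 19.83 w 0.0359 z 0.0995 yaw -0.164
```

Emit:
servo_tool(series=[[[16,7,0,0],[30,13,0,0],[34,14.5,0,0],[34,14.5,0,0],[30,13,0,0],[16,7,0,0],[0,0,0,-0.09],[0,0,0,-0.09],[0,0,0,0],[0,0,0,0]]])

```text
t: 20.67
eef_pos: [0.6058, -0.2224, 0.0987]
ee_rot: [-3.141, 0.002, 0.013]
force: [-0.5, 0.3, -2.0]
width: 0.0355
gripper_force: 30.0
```

```bash
python3 - <<'E'
from h import *
go(.606,-.223,.034,.015)
im=eyes.grab_frame("wrist")
cv2.imwrite("pics/w4.png",im[:,:,::-1])
E
```

```text
shift [ 0.1  0.6 64.7] turn -0.002 t 20.67 w 0.0355 z 0.0987 yaw 0.013
```

View pics/w4.png

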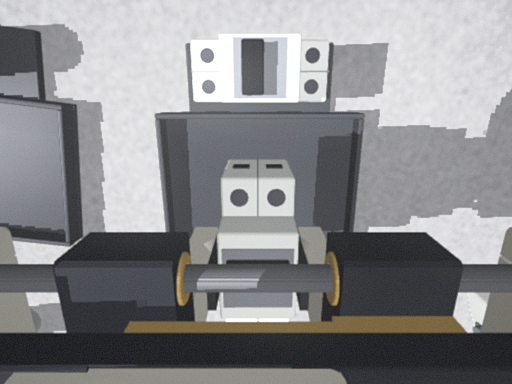

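The double breaker is held at (258,240), centred in the double tray whose walls are at columns 165 and 355, with the two-pole sample at (260,65). I'll lower it.

Emit:
servo_tool(series=[[[0,0,20,0],[0,0,25,0],[0,0,12,0],[0,0,5,0],[0,0,2,0],[0,0,1,0],[0,0,0.5,0],[0,0,0.4,0],[0,0,0,0],[0,0,0,0]]])

```text
t: 21.55
eef_pos: [0.6069, -0.2225, 0.0344]
ee_rot: [3.141, -0.001, 0.016]
force: [0.1, 0.1, -2.9]
width: 0.0358
gripper_force: 30.0
```

Emit:
servo_tool(series=[[[0,0,0.4,0],[0,0,0.3,0],[0,0,0,0],[0,0,0,0],[0,0,0,0],[0,0,0,0],[0,0,0,0],[0,0,0,0],[0,0,0,0],[0,0,0,0]]])

```text
t: 22.38
eef_pos: [0.6068, -0.2224, 0.0337]
ee_rot: [3.141, -0.001, 0.016]
force: [-1.4, 0.7, 5.6]
width: 0.0362
gripper_force: 30.0
```

Emit:
servo_tool(series=[[[0,0,0,0],[0,0,0,0],[0,0,0,0],[0,0,0,0],[0,0,0,0],[0,0,-15,0],[0,0,-25,0],[0,0,-30,0],[0,0,-30,0],[0,0,-17,0]]], claw=-0.5, grip_force=12)

```text
t: 23.22
eef_pos: [0.6077, -0.2228, 0.1536]
ee_rot: [3.14, -0.004, 0.017]
force: [1.4, 0.1, 0.2]
width: 0.0658
gripper_force: 0.0
```

Emit:
servo_tool(series=[[[-9,-15,0,0],[-17.4,-29,0,0],[-17.4,-29,0,0],[-17.4,-29,0,0],[-17.4,-29,0,0],[-17.4,-29,0,0],[-17.4,-29,0,0],[-17.4,-29,0,0],[-9,-15,0,0],[0,0,0,0]]])

```text
t: 24.05
eef_pos: [0.4614, 0.0103, 0.1504]
ee_rot: [-3.141, -0.001, 0.019]
force: [0.3, -0.1, 0.3]
width: 0.0655
gripper_force: 0.0
```

```bash
python3 look.py coupling_a coupling .463 .008 0.015
```

```text
(array([ 0.467 ,  0.0086, -0.0926]), np.float64(0.177))
```

```bash
sed -i 's/^r=trace.*/&\nfor d in r:\n    if m=="coupling": q=np.zeros((384,512),np.uint8);cv2.fillConvexPoly(q,cv2.convexHull(np.argwhere(d["mask"])[:,::-1].astype(np.int32)),1);print(d["conf"],d["mask"].sum(),q.sum());d["mask"]=q/' look.py; python3 look.py coupling_a coupling .463 .008 0.015; python3 - <<'E'
from h import *
im=eyes.grab_frame("wrist");k=eyes.calibration("wrist")
q=np.round(proj(np.array([[.465+.017*np.cos(t),.0085+.017*np.sin(t),z] for z in(0,.06) for t in np.linspace(0,6.28,24)]),k)).astype(int)
for u,v in q: cv2.circle(im,(int(u),int(v)),1,(255,0,0),-1)
cv2.imwrite("pics/w5.png",im[:,:,::-1])
E
```

```text
0.86 1977 2028
0.61 1444 1620
(array([0.4674, 0.0087, 0.2028]), np.float64(0.029))
shift [  4.1  -0.5 120.1] turn 0.001 t 24.25 w 0.0658 z 0.1501 yaw 0.016
```

View pics/w5.png

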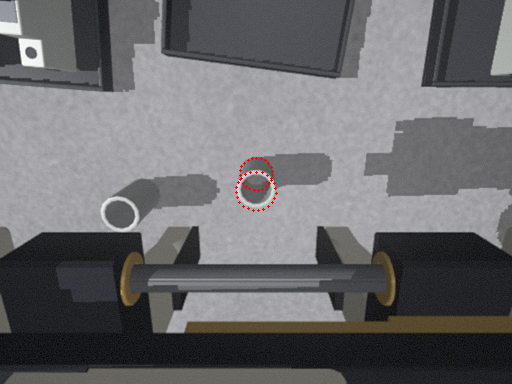

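The overlay at x=0.465 lands about 2 px from the tube's rim at (256,190), so the fit of 0.467 holds. I'll grasp there.

Emit:
servo_tool(series=[[[4,-0.5,25,0],[0,0,30,0],[0,0,30,0],[0,0,25,0],[0,0,8,0],[0,0,2.4,0],[0,0,0,0],[0,0,0,0],[0,0,0,0],[0,0,0,0]]])

```text
t: 25.13
eef_pos: [0.4678, 0.0092, 0.0308]
ee_rot: [-3.141, -0.002, 0.016]
force: [0.2, -0.0, 1.2]
width: 0.0657
gripper_force: 0.0
```

Emit:
servo_tool(series=[[[0,0,0,0],[0,0,0,0],[0,0,0,0],[0,0,0,0],[0,0,0,0],[0,0,0,0],[0,0,0,0],[0,0,-20,0],[0,0,-25,0],[0,0,-25,0]]], claw=1)

```text
t: 25.97
eef_pos: [0.4662, 0.0086, 0.0998]
ee_rot: [3.141, 0.002, 0.016]
force: [1.0, 0.7, -0.1]
width: 0.0339
gripper_force: 12.0
```

```bash
python3 - <<'E'
from h import *
c,s=np.cos(-.119),np.sin(-.119)
for o in(-.037,.037): print(np.round([.618-s*o,.009+c*o],4))
go(.618+s*.037,.009-c*.037,.10,-.119)
E
```

```text
[ 0.6136 -0.0277]
[0.6224 0.0457]
shift [146.8  38.7  -0.2] turn 0.135 t 25.97 w 0.0339 z 0.0998 yaw 0.016
```

Emit:
servo_tool(series=[[[14,4,0,0],[27,7,0,0],[32,8.5,0,0],[32,8.5,0,0],[27,7,0,0],[14.5,4,0,0],[0,0,0,0.067],[0,0,0,0.067],[0,0,0,0],[0,0,0,0]]])

```text
t: 26.8
eef_pos: [0.6138, -0.0279, 0.0992]
ee_rot: [3.141, 0.001, -0.116]
force: [0.3, 0.5, -0.7]
width: 0.0342
gripper_force: 12.0
```

Emit:
servo_tool(series=[[[0,0,20,0],[0,0,25,0],[0,0,12,0],[0,0,5,0],[0,0,2,0],[0,0,1,0],[0,0,0.5,0],[0,0,0.4,0],[0,0,0,0],[0,0,0,0]]])

```text
t: 27.63
eef_pos: [0.6144, -0.0277, 0.0343]
ee_rot: [-3.141, -0.001, -0.118]
force: [-0.2, -0.4, 0.1]
width: 0.034
gripper_force: 12.0
```

Emit:
servo_tool(series=[[[0,0,0.3,0],[0,0,0.3,0],[0,0,0,0],[0,0,0,0],[0,0,0,0],[0,0,0,0],[0,0,0,0],[0,0,0,0],[0,0,0,0],[0,0,0,0]]])

```text
t: 28.47
eef_pos: [0.6143, -0.0277, 0.0335]
ee_rot: [-3.142, -0.001, -0.117]
force: [-1.0, 1.3, 6.0]
width: 0.0336
gripper_force: 12.0
```

Emit:
servo_tool(series=[[[0,0,0,0],[0,0,0,0],[0,0,0,0],[0,0,0,0],[0,0,0,0],[0,0,-15,0],[0,0,-25,0],[0,0,-30,0],[0,0,-30,0],[0,0,-17,0]]], claw=-0.2)

```text
t: 29.3
eef_pos: [0.6152, -0.0278, 0.1535]
ee_rot: [-3.141, -0.004, -0.117]
force: [0.6, -0.0, 0.0]
width: 0.0525
gripper_force: 0.0
```

Emit:
servo_tool(series=[[[-14,-10,0,0],[-29,-20.5,0,0],[-29,-20.5,0,0],[-29,-20.5,0,0],[-29,-20.5,0,0],[-29,-20.5,0,0],[-18,-13,0,0],[-11,-8,0,0],[0,0,0,0],[0,0,0,0]]], claw=-0.5)

```text
t: 30.13
eef_pos: [0.4427, 0.1275, 0.1504]
ee_rot: [-3.141, -0.001, -0.116]
force: [1.3, 0.1, -0.3]
width: 0.0658
gripper_force: 0.0
```

```bash
python3 look.py coupling_a coupling .443 .127 -.118
```

```text
0.59 1469 1627
(array([0.4429, 0.1264, 0.1171]), np.float64(0.034))
shift [ -0.4   0.5 120.1] turn 0.0 t 30.23 w 0.0655 z 0.1501 yaw -0.118
```

Emit:
servo_tool(series=[[[0,0.5,25,0],[0,0,30,0],[0,0,30,0],[0,0,25,0],[0,0,8,0],[0,0,2.5,0],[0,0,0,0],[0,0,0,0],[0,0,0,0],[0,0,0,0]]])

```text
t: 31.07
eef_pos: [0.4437, 0.1269, 0.0308]
ee_rot: [-3.14, -0.002, -0.118]
force: [-0.1, -1.1, -0.3]
width: 0.0655
gripper_force: 0.0
```

Emit:
servo_tool(series=[[[0,0,0,0],[0,0,0,0],[0,0,0,0],[0,0,0,0],[0,0,0,0],[0,0,0,0],[0,0,0,0],[0,0,-20,0],[0,0,-25,0],[0,0,-25,0]]], claw=1)

```text
t: 31.9
eef_pos: [0.4423, 0.1259, 0.0998]
ee_rot: [3.14, 0.002, -0.118]
force: [0.7, 0.5, -1.4]
width: 0.0334
gripper_force: 12.0
```

```bash
python3 - <<'E'
from h import *
go(.6224,.0457,.10,-.119)
E
```

```text
shift [188.3  58.5  -0.2] turn 0.001 t 31.9 w 0.0334 z 0.0998 yaw -0.118
```

Emit:
servo_tool(series=[[[14,4,0,0],[28,9,0,0],[33,10,0,0],[33,10,0,0],[33,10,0,0],[28,9,0,0],[14,5,0,0],[5,1.5,0,0],[0,0,0,0],[0,0,0,0]]])

```text
t: 32.73
eef_pos: [0.6219, 0.0462, 0.099]
ee_rot: [3.141, 0.001, -0.118]
force: [-0.3, -0.0, -0.6]
width: 0.0335
gripper_force: 12.0
```

Emit:
servo_tool(series=[[[0,0,20,0],[0,0,25,0],[0,0,12,0],[0,0,5,0],[0,0,2,0],[0,0,1,0],[0,0,0.5,0],[0,0,0.4,0],[0,0,0,0],[0,0,0,0]]])

```text
t: 33.57
eef_pos: [0.6231, 0.0463, 0.0343]
ee_rot: [-3.141, -0.001, -0.118]
force: [0.8, -0.3, -1.3]
width: 0.0339
gripper_force: 12.0
```

Emit:
servo_tool(series=[[[0,0,0.3,0],[0,0,0.3,0],[0,0,0,0],[0,0,0,0],[0,0,0,0],[0,0,0,0],[0,0,0,0],[0,0,0,0],[0,0,0,0],[0,0,0,0]]])

```text
t: 34.4
eef_pos: [0.6231, 0.0463, 0.0336]
ee_rot: [-3.141, -0.001, -0.118]
force: [-1.0, 0.8, 4.9]
width: 0.034
gripper_force: 12.0
```

Contact again. I'll release, rise, back off and check.

Emit:
servo_tool(series=[[[0,0,0,0],[0,0,0,0],[0,0,0,0],[0,0,0,0],[0,0,0,0],[0,0,-15,0],[0,0,-25,0],[0,0,-30,0],[0,0,-30,0],[0,0,-30,0]]], claw=-0.2)

```text
t: 35.23
eef_pos: [0.6224, 0.0461, 0.1642]
ee_rot: [3.141, 0.001, -0.118]
force: [0.3, 0.7, -0.3]
width: 0.0525
gripper_force: 0.0
```

Emit:
servo_tool(series=[[[-15,0,-15,0],[-25,0,-15,0],[-30,0,-15,0],[-30,0,-15,0],[-30,0,0,0],[-25,0,0,0],[-10,0,0,0],[0,0,0,0],[0,0,0,0],[0,0,0,0]]])

```text
t: 36.07
eef_pos: [0.4597, 0.0658, 0.2232]
ee_rot: [-3.142, -0.0, -0.118]
force: [0.2, 0.2, 0.1]
width: 0.0526
gripper_force: 0.0
```

```bash
python3 - <<'E'
from h import *
im=eyes.grab_frame("scene")[120:320,120:470];cv2.imwrite("pics/s9.png",cv2.resize(im[:,:,::-1],None,fx=2.2,fy=2.2,interpolation=cv2.INTER_CUBIC))
im=eyes.grab_frame("wrist");cv2.imwrite("pics/w9.png",im[:,:,::-1])
E
```

```text
(no output)
```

View pics/s9.png

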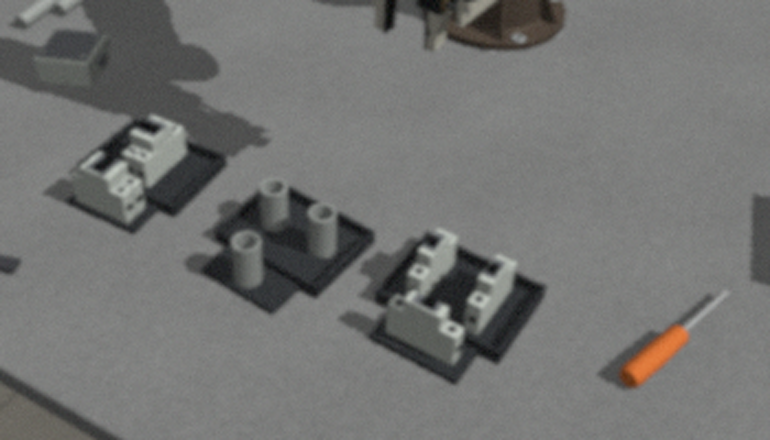

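View pics/w9.png

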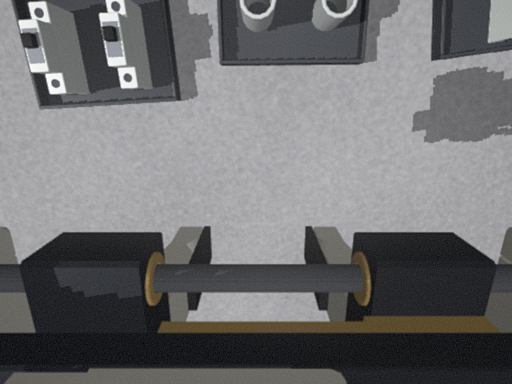

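All five parts stand upright in their matching trays: the double at (150,150), couplings at (273,205) and (322,230), singles at (435,260) and (490,295) in the scene crop. The gripper is clear, and the screwdriver and junction box haven't been touched.

```bash
python3 -c "
from station import ticket;print(ticket.job_done())"
```

```text
the job is handed in; nothing more can be done
None
```

All five parts are standing upright in their matching trays and released, the screwdriver and junction box were left alone, and the job was handed in at about 36 s of the 128 s allowed; no verdict was returned.

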